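Change out the spent pump filter

TASK

The bench vacuum pump has two push-to-release filter cartridges in its top. Push the spent one (red cap) down until its latch lets go and it springs up, then pull it straight out and stand it upright in the yellow tray. Leave the fresh one (blue cap) latched in its place.

Things in the scene. Friction and masses are not known exactly. Their poses are not given: they have to be found in the camera images.
- spent: Spent filter cartridge, red cap, 0.13 kg: upright prism 40 (own x) x 56 (own y) x 74 mm high, the top 30 mm red, ribbed white below; on top a low red blunt cone (dome), 39 mm wide at its foot, 18 mm at its flat top, 9 mm high, too sloped to pinch. Origin at the prism's centre: its top face 37 mm above, dome top 46 mm above, underside 37 mm below. Sits in either well, axes parallel to the pump's.
- fresh: Fresh filter cartridge with a blue cap in the other well: same size, origin and latch. Both start latched: prism top level with the casing top, only the dome proud. Pushing takes 5 to 10 N against a spring; the latch lets go 4 to 5 mm down (hard stop at 8 mm). Once the push is taken away it rises to 28 mm above its start and stays there, resting loosely on its carrier.
- pump: White vacuum pump casing, fixed, 150 (own x) x 230 (own y) x 110 mm high, flat top. Origin at the centre of its underside, z up. Two wells, 44 mm (x) x 60 mm (y), open in its top at own x = 0, own y = +55 and -55 mm. A sprung-up cartridge shows 28 mm of straight side plus the dome; 46 mm more lift brings its underside clear of the casing.
- tray: Open yellow tray, fixed to the bench, 160 mm (own x) by 200 mm (own y) by 35 mm high, walls and floor 5 mm thick. Origin at the centre of its underside, z up.
Mind the look-alikes: they are no part of the job. Leave any brown or green look-alike of the spent alone.

How it is judged:
On the way, in this order (a step that is already met when the one before it is completed fails the run):
1. the red cartridge has been pushed in, released, and stands sprung out of its well (z of spent in the frame of pump between 0.095 and 0.107 m), for 0.2 s.
2. the red cartridge is pulled clear of the pump (z of spent in the frame of pump above 0.148 m), for 0.05 s.
At the end, for the whole second after the job is handed in: The red cartridge stands upright (within 10 degrees), released and at rest, on the floor of the yellow tray, and the blue cartridge is still latched in its well (not more than 7 mm up) (x of spent in the frame of tray between -0.065 and 0.065 m and y of spent in the frame of tray between -0.085 and 0.085 m and z of spent in the frame of tray below 0.05 m and angle between spent's own z axis and vertical below 0.17 rad and height (world z) of spent above 0.03 m and linear speed of spent below 0.03 m/s and z of fresh in the frame of pump below 0.08 m); the robot touches nothing.
It fails at once if the blue cartridge is released or moved more than 12 mm (distance of fresh from where it was at the start of the episode above 0.012 m).
It also fails if it takes over 54 s, if anything falls off the work surface, if the arm or the gripper's body presses on something with over 40 N, if the wrist force passes 120 N, or if a joint passes its speed limit or range.

ROBOT

A 7-joint arm with a two-finger parallel gripper is mounted at the origin on the work surface. World frame = base frame: x ahead of the robot, y to its left, z up, the work surface at z = 0. Lengths are in m, angles in rad, forces in N, time in s.
With the tool pointing down it reaches from about 0.425 to 0.925 m from the base axis. Payload 6.8 kg.
Tool frame: the origin (TCP) lies midway between the tips of the shut fingers; the grasp point (between the pads) lies 19 mm behind it; z points along the fingers, y is the direction in which the jaws open and shut (so a half turn about z gives the same grasp; the last joint's range is limited). The gripper opens to 85 mm and grips with 20 to 120 N. Pads are 22 mm wide; open, the fingers measure 114 mm over their backs; the gripper's body (76 mm by 85 mm) begins 54 mm behind the grasp point. The pads swing forward as they close: fully open they stand 13 mm farther back than shut.
Start: joints at [1.24, 0.477, 0.022, 1.555, -0.011, 1.109, -0.083], TCP at [0.149, -0.658, 0.202] pointing down, gripper open.
Joint ranges: [-2.96, 2.96], [-0.34, 2.1], [-1.41, 1.46], [0.24, 2.44], [-1.37, 4.51], [0.17, 1.92], [-2.96, 2.96]. Speed limits (rad/s): [2.39, 2.39, 3.14, 3.14, 3.14, 3.14, 3.14].

INTERFACE

Orientations are given as a rotation vector (axis times angle).
In Python, from bench import r gives the robot as it stands. The module is installed in compiled form; this text tells all that it offers.
- The arm moves only by the tool play_rows, never from a script. Its argument "plan" is a list of rows, each a list of 7 numbers: the shift along the world's x, y, z in mm, then the turn, a rotation vector about the world's x, y, z in rad, then the finger opening in mm, from 0 to 85.4. A call has 1 to 12 rows; each row is the pose to reach, as a shift and turn from the pose commanded when the call began; what a row does not reach only later rows make up. A row lasts 1/10 s, in which the tool goes at most 50 mm and 8.59 degrees, less where a joint would pass 70% of its speed; a pose out of reach is approached as far as the arm can. A call with a gripper value outside its range is refused whole. The fingers move at their own pace and stop on an object; "grip_force" is the grip in N (left out, the last holds). Time passes only in rows, so rows that repeat a pose let the fingers close. It gives the time, the measured TCP pose, the force and the opening at its end, in the units of the state.
- r.get_obs(): the state, without advancing time (a new reading comes with each control period).
- r.grab_frame(name): name is "scene" or "top"; returns a dict with "color" (420x560x3 uint8, blue, green, red), "z_map" (420x560 float32, m along the optical axis (not along the pixel's ray), 0 where there is no reading), "camera_matrix" (3x3 intrinsics, pixels), "k1" (the pictures are not rectified: a ray, as slopes to the right and down, at radius r is drawn at 1 + k1 r^2 times it, then the intrinsics apply), "R" (3x3) and "t" (3): a world point X has camera coordinates R X + t. Camera axes: x right, y down, z forward; pixel columns grow to the right and rows downward; lengths in m; the calibration is good to about 2 mm. A picture is of the moment at which its call begins.
- r.hand_in(): hands the job in, once; it reports no verdict.
The state is a dict: "clock": time; "joints": joint angles; "qvel": joint speeds; "tau": joint torques, N m; "tcp_pos": TCP position; "orientation": TCP orientation; "contact_force": force on the tool from outside, world axes, zero at the start; "moment": the same for the moment, N m; "grip_width": finger opening in m.
Only numpy, scipy, OpenCV 4.12 (cv2) and the standard library are available. Lean on these libraries where they do the work, as an engineer would, in place of code of your own. Each camera call takes 0.05 s, during which the arm holds its last target.

## Working session

There is one attempt and no reset: what is moved stays moved. The work goes in short steps, Python scripts to look and compute and a tool call to move; the robot and the scene stay as the last step left them, time stands still between calls to the robot, and variables do not carry over. Pictures are saved under pics/ and viewed, and the job is handed in when it is done.

Besides the shell and the picture viewer there is one more tool, called after "Request:" in YAML: its name, and indented under it one key for each argument. play_rows: Moves the arm, as the interface text tells. Its arguments: {"type":"object","properties":{"plan":{"type":"array"},"grip_force":{"type":"number"}},"required":["plan"]}

```bash
mkdir -p pics; cat > h.py <<'E'
import numpy as np, cv2
from bench import r
def save(n,f): cv2.imwrite('pics/'+n,f['color'])
def ray(f,u,v):
    K=np.array(f['camera_matrix'],float);k=f['k1']
    p=cv2.undistortPoints(np.array([[[u,v]]],float),K,np.array([k,0,0,0.]))[0,0]
    R=np.array(f['R']);t=np.array(f['t'])
    return -R.T@t, R.T@np.array([p[0],p[1],1.])
def onz(f,u,v,z):
    o,d=ray(f,u,v); return o+d*(z-o[2])/d[2]
def pt(f,u,v):
    o,d=ray(f,u,v); return o+d*float(f['z_map'][int(v),int(u)])
E
python3 - <<'E'
from h import *
for n in('scene','top'):
    f=r.grab_frame(n); save(n+'0.png',f); np.save(n+'0.npy',f,allow_pickle=True)
    print(n,f['k1'],-np.array(f['R']).T@f['t'])
o=r.get_obs(); print(o)
E
```

```text
scene -0.04674561910783665 [0.94936708 0.47084805 0.69838754]
top -0.0852655041390784 [ 0.40887417 -0.06562736  1.04896788]
{'clock': 0.1, 'joints': array([ 1.2399206 ,  0.47770335,  0.02236429,  1.55632729, -0.01149494,
        1.10931893, -0.08313002]), 'qvel': array([ 2.14935255e-04, -2.31252323e-04,  2.66504207e-04, -2.68320656e-03,
        1.18819157e-03,  9.85664473e-05,  1.84497756e-05]), 'tau': array([ 4.75604684e-03, -5.97755706e+01,  1.61398150e+00, -2.81950361e+01,
        1.28613354e-02,  5.09495119e-03, -9.36057205e-06]), 'tcp_pos': array([ 0.14897773, -0.65776628,  0.20124353]), 'orientation': array([-3.12053975e+00, -3.48992805e-01,  4.89486551e-04]), 'contact_force': array([ 0.34321773,  0.46661268, -0.43798832]), 'moment': array([0.04543856, 0.02273421, 0.03077817]), 'grip_width': 0.08529881616792916}
```

```bash
ls pics
```

```text
scene0.png
top0.png
```

View pics/scene0.png

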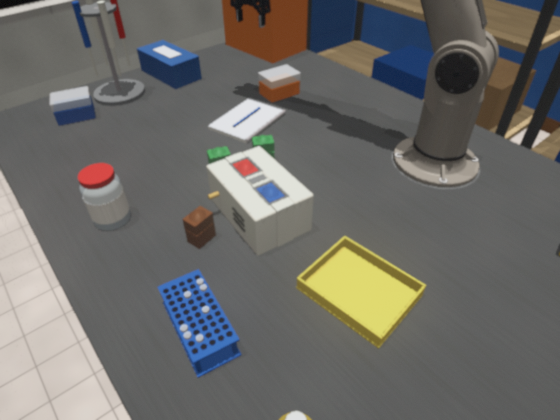

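View pics/top0.png

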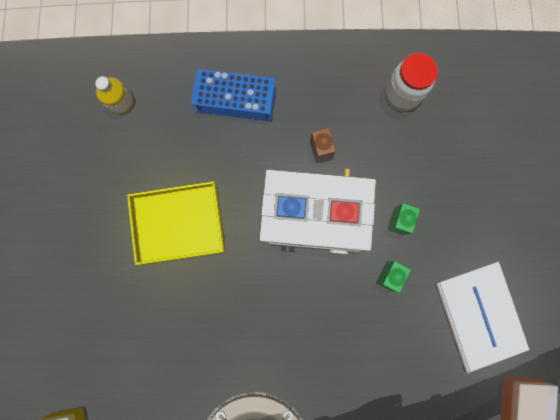

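The scene view shows the pump with the red cap at (246,167), the blue cap at (270,190) and the tray at (360,288). In the top view, red is at (345,212), blue at (291,207) and the tray at (176,223). The brown and green look-alikes stand around the pump.

```bash
python3 - <<'E'
from h import *
for n in('top','scene'):
    f=np.load(n+'0.npy',allow_pickle=True).item()
    hsv=cv2.cvtColor(f['color'],cv2.COLOR_BGR2HSV);H,S,V=cv2.split(hsv)
    ms={'red':((H<8)|(H>172))&(S>130)&(V>90),'blue':(H>100)&(H<125)&(S>130)&(V>70),'yel':(H>22)&(H<35)&(S>150)&(V>80),'white':(S<50)&(V>170)}
    for k,m in ms.items():
        m=m.astype('uint8')
        c,_=cv2.findContours(m,cv2.RETR_EXTERNAL,cv2.CHAIN_APPROX_NONE)
        for q in sorted(c,key=cv2.contourArea)[::-1][:5]:
            if cv2.contourArea(q)<120: continue
            q=q[:,0]; u,v=q.mean(0)
            if n=='top' and not(100<u<400 and 150<v<280): continue
            if n=='scene' and not(180<u<430 and 130<v<350): continue
            z={'red':.11,'blue':.11,'yel':.035,'white':.11}[k]
            P=np.array([onz(f,a,b,z)[:2] for a,b in q])
            (cx,cy),wh,ang=cv2.minAreaRect((P*1000).astype('float32'))
            print(n,k,q.mean(0).round(),'c',round(cx,1),round(cy,1),'wh',np.round(wh,1),'ang',round(ang,1),'depthpt',pt(f,u,v).round(3))
E
```

```text
top red [344. 211.] c 513.1 -198.5 wh [54.8 38.7] ang 84.7 depthpt [ 0.512 -0.197  0.12 ]
top blue [291. 207.] c 524.6 -88.9 wh [53.9 38.2] ang 83.9 depthpt [ 0.524 -0.089  0.118]
top yel [175. 223.] c 502.4 168.4 wh [161.  203.1] ang 7.7 depthpt [0.504 0.175 0.005]
top white [318. 210.] c 518.5 -143.9 wh [230.2 148.3] ang 84.0 depthpt [ 0.517 -0.144  0.113]
scene red [245. 167.] c 513.5 -197.6 wh [51.6 35.7] ang 84.4 depthpt [ 0.518 -0.19   0.116]
scene blue [199. 319.] c 813.5 86.9 wh [189.6  80.1] ang 81.4 depthpt [0.802 0.055 0.054]
scene yel [362. 315.] c 555.5 231.7 wh [116.8 221.9] ang 46.6 depthpt [0.541 0.215 0.003]
scene yel [379. 263.] c 440.2 166.8 wh [ 19.3 179.9] ang 7.7 depthpt [0.427 0.156 0.017]
scene white [259. 182.] c 519.9 -142.5 wh [233.9 149.5] ang 84.0 depthpt [ 0.524 -0.129  0.111]
```

Both views agree on the red cap to about 1 mm, and the sizes match those given. Pump yaw is −6°. I'll move above the red cap with the fingers shut, turning so the jaws lie along the pump's x.

Request:
play_rows:
  plan:
    - [364,459,0,0,0,1.243,0]
    - [364,459,0,0,0,1.243,0]
    - [364,459,0,0,0,1.243,0]
    - [364,459,0,0,0,1.243,0]
    - [364,459,0,0,0,1.243,0]
    - [364,459,0,0,0,1.243,0]
    - [364,459,0,0,0,1.243,0]
    - [364,459,0,0,0,1.243,0]
    - [364,459,0,0,0,1.243,0]
    - [364,459,0,0,0,1.243,0]
    - [364,459,0,0,0,1.243,0]
    - [364,459,0,0,0,1.243,0]

```text
clock: 1.3
tcp_pos: [0.5147, -0.1958, 0.2021]
orientation: [-2.332, -2.105, -0.002]
contact_force: [0.8, -0.8, -0.2]
grip_width: -0.0001
```

Request:
play_rows:
  plan:
    - [0,0,-30,0,0,0,0]
    - [0,0,-60,0,0,0,0]
    - [0,0,-60,0,0,0,0]
    - [0,0,-60,0,0,0,0]

```text
clock: 1.7
tcp_pos: [0.5128, -0.1993, 0.1421]
orientation: [-2.334, -2.101, 0.001]
contact_force: [-0.3, 0.1, 1.2]
grip_width: 0.0
```

```bash
python3 - <<'E'
from h import *
f=r.grab_frame('scene'); cv2.imwrite('pics/s1.png',cv2.resize(f['color'][80:280,140:400],None,fx=3,fy=3))
o=r.get_obs(); print(o['tcp_pos'],o['contact_force'],o['joints'])
E
```

```text
[ 0.51363225 -0.19966542  0.14309035] [0.01264651 0.0555874  0.71014057] [ 0.62099131  0.37745119 -0.45048974  1.88915853  0.2033022   0.91878429
 -0.03133297]
```

View pics/s1.png

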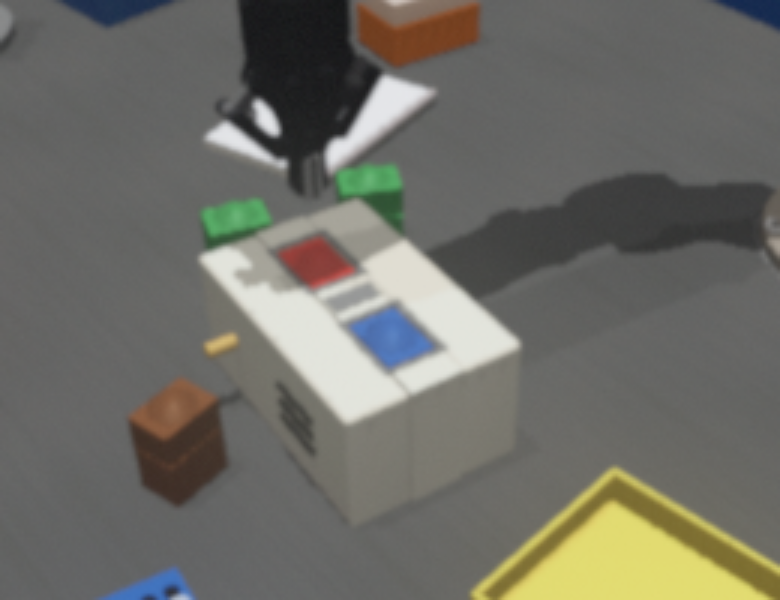

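```bash
cat >> h.py <<'E'
def proj(f,X):
    return cv2.projectPoints(np.array([X],float),cv2.Rodrigues(np.array(f['R']))[0],np.array(f['t'],float),np.array(f['camera_matrix'],float),np.array([f['k1'],0,0,0.]))[0].ravel()
E
python3 - <<'E'
from h import *
for n in('scene','top'):
    f=r.grab_frame(n); save(n+'2.png',f)
    o=r.get_obs(); print(n,proj(f,o['tcp_pos']),proj(f,[.513,-.198,.119]),proj(f,[.513,-.198,.187]),o['tcp_pos'],o['clock'])
    if n=='scene': cv2.imwrite('pics/s2.png',cv2.resize(f['color'][80:280,140:400],None,fx=3,fy=3))
    else: cv2.imwrite('pics/t2.png',cv2.resize(f['color'][130:300,220:440],None,fx=3,fy=3))
E
```

```text
scene [243.16926878 154.58236603] [244.68418996 163.44762323] [242.77788417 138.72635101] [ 0.51406195 -0.19985343  0.14361052] 1.8
top [347.42175981 209.05557983] [344.75172542 211.06533249] [349.72482316 206.99131249] [ 0.51416278 -0.19991764  0.14376231] 1.85
```

View pics/s2.png

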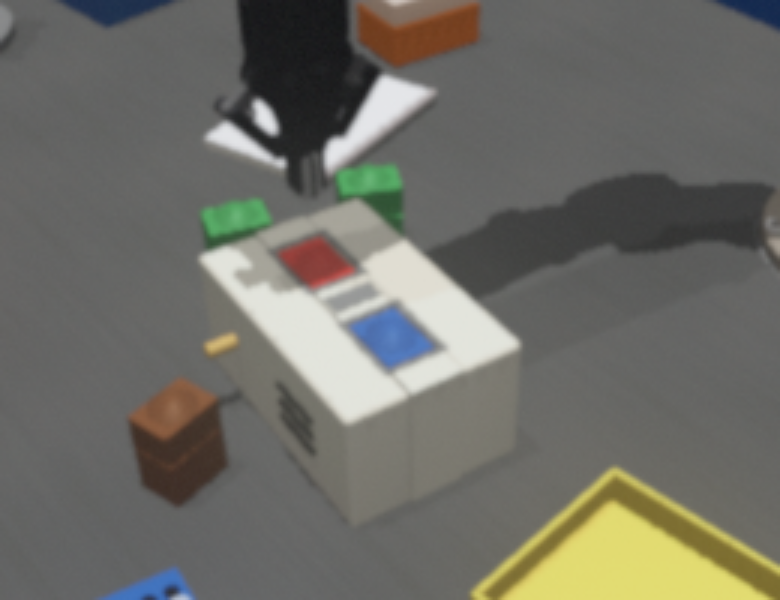

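View pics/t2.png

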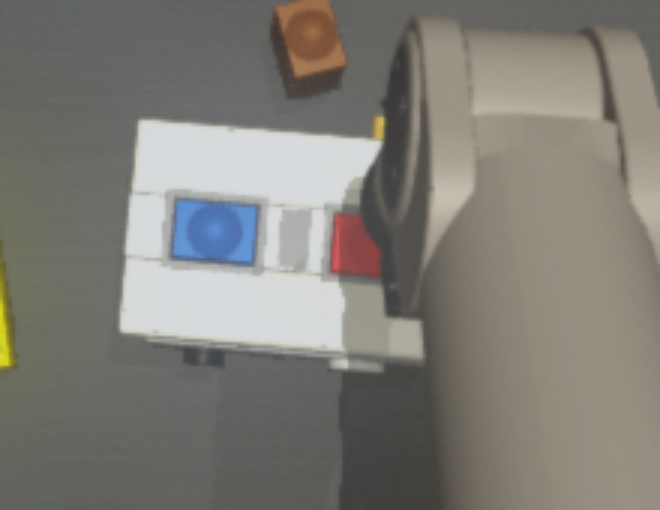

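The scene view shows the fingertips at about (244,145), but the TCP projects to (243,155). The tip and the reported pose disagree, so I'll check with depth.

```bash
python3 - <<'E'
from h import *
f=r.grab_frame('scene')
for v in range(130,160,2):
    print(v,[ (pt(f,u,v)*1000).round().tolist() for u in (241,244,247)], f['color'][v,244])
o=r.get_obs(); print(o['tcp_pos'],o['orientation'])
E
```

```text
130 [[523.0, -188.0, 218.0], [512.0, -192.0, 212.0], [508.0, -187.0, 213.0]] [66 67 67]
132 [[522.0, -190.0, 212.0], [515.0, -189.0, 210.0], [504.0, -192.0, 204.0]] [74 75 76]
134 [[522.0, -190.0, 207.0], [514.0, -190.0, 204.0], [505.0, -192.0, 199.0]] [71 72 72]
136 [[522.0, -190.0, 202.0], [514.0, -191.0, 198.0], [506.0, -191.0, 195.0]] [69 70 71]
138 [[522.0, -191.0, 196.0], [516.0, -189.0, 194.0], [506.0, -192.0, 189.0]] [68 69 69]
140 [[522.0, -192.0, 190.0], [515.0, -190.0, 188.0], [506.0, -192.0, 184.0]] [67 68 69]
142 [[521.0, -194.0, 184.0], [516.0, -190.0, 184.0], [505.0, -194.0, 177.0]] [66 67 67]
144 [[522.0, -193.0, 179.0], [517.0, -189.0, 179.0], [359.0, -413.0, -2.0]] [68 70 70]
146 [[521.0, -196.0, 172.0], [371.0, -412.0, -3.0], [365.0, -406.0, -3.0]] [96 98 97]
148 [[385.0, -407.0, -2.0], [377.0, -404.0, -3.0], [370.0, -399.0, -4.0]] [101 104 103]
150 [[391.0, -399.0, -2.0], [385.0, -393.0, -2.0], [376.0, -390.0, -4.0]] [111 115 115]
152 [[398.0, -389.0, -1.0], [478.0, -250.0, 108.0], [473.0, -245.0, 108.0]] [145 155 157]
154 [[490.0, -246.0, 110.0], [484.0, -242.0, 109.0], [480.0, -235.0, 111.0]] [148 158 161]
156 [[496.0, -237.0, 112.0], [490.0, -233.0, 111.0], [485.0, -229.0, 111.0]] [142 152 153]
158 [[502.0, -229.0, 113.0], [495.0, -227.0, 110.0], [487.0, -225.0, 108.0]] [102 108 117]
[ 0.51408173 -0.19989443  0.14368939] [2.33388006e+00 2.09945177e+00 1.85631694e-03]
```

Depth puts the visible tips about 27 mm above the reported TCP, so I'll descend in small steps and use the force to find the contact.

Request:
play_rows:
  plan:
    - [0,1,-12,0,0,0,0]
    - [0,1,-20,0,0,0,0]
    - [0,1,-20,0,0,0,0]
    - [0,1,-20,0,0,0,0]

```text
clock: 2.3
tcp_pos: [0.5128, -0.1982, 0.1216]
orientation: [-2.334, -2.101, 0.001]
contact_force: [-0.0, 0.6, 0.2]
grip_width: -0.0001
```

Request:
play_rows:
  plan:
    - [0,0,-2,0,0,0,0]
    - [0,0,-4,0,0,0,0]
    - [0,0,-4,0,0,0,0]
    - [0,0,-4,0,0,0,0]

```text
clock: 2.7
tcp_pos: [0.5132, -0.1983, 0.1181]
orientation: [2.335, 2.102, 0.0]
contact_force: [0.1, -0.1, -0.6]
grip_width: -0.0004
```

Request:
play_rows:
  plan:
    - [0,0,-2,0,0,0,0]
    - [0,0,-3,0,0,0,0]
    - [0,0,-3,0,0,0,0]
    - [0,0,-3,0,0,0,0]

```text
clock: 3.1
tcp_pos: [0.5131, -0.1983, 0.1151]
orientation: [-2.335, -2.102, 0.0]
contact_force: [0.2, 0.4, 0.5]
grip_width: 0.0
```

```bash
python3 - <<'E'
from h import *
f=r.grab_frame('scene')
for v in range(146,168,2):
    print(v,[ (pt(f,u,v)*1000).round().tolist() for u in (241,244,247)])
cv2.imwrite('pics/s3.png',cv2.resize(f['color'][80:280,140:400],None,fx=3,fy=3))
o=r.get_obs(); print(o['tcp_pos'],o['contact_force'])
E
```

```text
146 [[523.0, -193.0, 174.0], [518.0, -187.0, 176.0], [509.0, -189.0, 171.0]]
148 [[522.0, -194.0, 168.0], [519.0, -187.0, 171.0], [511.0, -187.0, 167.0]]
150 [[523.0, -194.0, 163.0], [518.0, -189.0, 163.0], [511.0, -188.0, 161.0]]
152 [[524.0, -193.0, 159.0], [518.0, -189.0, 159.0], [511.0, -188.0, 156.0]]
154 [[523.0, -194.0, 152.0], [519.0, -189.0, 153.0], [510.0, -190.0, 148.0]]
156 [[495.0, -239.0, 110.0], [519.0, -189.0, 147.0], [484.0, -229.0, 110.0]]
158 [[501.0, -231.0, 111.0], [496.0, -226.0, 112.0], [487.0, -225.0, 108.0]]
160 [[503.0, -228.0, 108.0], [501.0, -219.0, 112.0], [495.0, -215.0, 111.0]]
162 [[510.0, -217.0, 111.0], [510.0, -206.0, 117.0], [505.0, -199.0, 119.0]]
164 [[521.0, -201.0, 119.0], [516.0, -197.0, 119.0], [510.0, -192.0, 119.0]]
166 [[524.0, -198.0, 117.0], [519.0, -192.0, 118.0], [516.0, -185.0, 120.0]]
[ 0.51318    -0.19831962  0.11512325] [ 0.30953414 -0.37315682 -0.3285869 ]
```

View pics/s3.png

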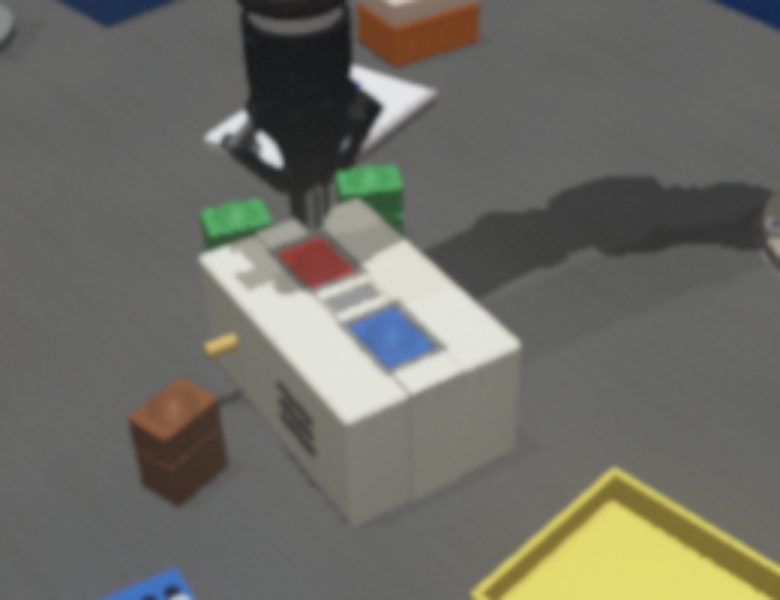

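The tips are still in the air at about z=0.146, with the TCP reported at 0.115 and no force. The TCP readout is about 28 mm low in z, while xy agrees. I'll keep descending on force.

Request:
play_rows:
  plan:
    - [0,0,-10,0,0,0,0]
    - [0,0,-18,0,0,0,0]
    - [0,0,-18,0,0,0,0]
    - [0,0,-18,0,0,0,0]

```text
clock: 3.55
tcp_pos: [0.5128, -0.1982, 0.0965]
orientation: [-2.334, -2.101, 0.001]
contact_force: [0.2, 0.1, 0.3]
grip_width: 0.0002
```

Request:
play_rows:
  plan:
    - [0,0,-2,0,0,0,0]
    - [0,0,-3,0,0,0,0]
    - [0,0,-3,0,0,0,0]
    - [0,0,-3,0,0,0,0]

```text
clock: 3.95
tcp_pos: [0.5132, -0.1984, 0.0942]
orientation: [2.335, 2.102, 0.0]
contact_force: [-0.4, 0.4, 0.2]
grip_width: -0.0001
```

Request:
play_rows:
  plan:
    - [0,0,-2,0,0,0,0]
    - [0,0,-2,0,0,0,0]
    - [0,0,-2,0,0,0,0]

```text
clock: 4.25
tcp_pos: [0.5131, -0.1983, 0.092]
orientation: [-2.335, -2.102, 0.0]
contact_force: [-0.1, 0.2, -0.4]
grip_width: 0.0
```

```bash
python3 - <<'E'
from h import *
f=r.grab_frame('scene')
for v in range(152,172,2):
    print(v,[ (pt(f,u,v)*1000).round().tolist() for u in (241,244,247)])
cv2.imwrite('pics/s4.png',cv2.resize(f['color'][130:230,190:320],None,fx=6,fy=6))
o=r.get_obs(); print(o['tcp_pos'],o['contact_force'])
E
```

```text
152 [[527.0, -188.0, 163.0], [520.0, -187.0, 160.0], [510.0, -190.0, 154.0]]
154 [[523.0, -195.0, 152.0], [519.0, -189.0, 153.0], [511.0, -189.0, 149.0]]
156 [[524.0, -194.0, 147.0], [519.0, -190.0, 147.0], [512.0, -188.0, 145.0]]
158 [[524.0, -194.0, 142.0], [518.0, -191.0, 140.0], [511.0, -190.0, 138.0]]
160 [[525.0, -194.0, 136.0], [519.0, -190.0, 136.0], [511.0, -190.0, 133.0]]
162 [[526.0, -193.0, 132.0], [521.0, -189.0, 132.0], [510.0, -192.0, 126.0]]
164 [[520.0, -203.0, 118.0], [520.0, -190.0, 126.0], [510.0, -193.0, 119.0]]
166 [[524.0, -198.0, 117.0], [519.0, -192.0, 118.0], [514.0, -187.0, 118.0]]
168 [[527.0, -194.0, 114.0], [522.0, -189.0, 116.0], [516.0, -185.0, 115.0]]
170 [[529.0, -192.0, 111.0], [523.0, -188.0, 111.0], [518.0, -183.0, 111.0]]
[ 0.51317647 -0.19830302  0.09211088] [ 0.16936927 -0.23808295 -0.99901753]
```

View pics/s4.png

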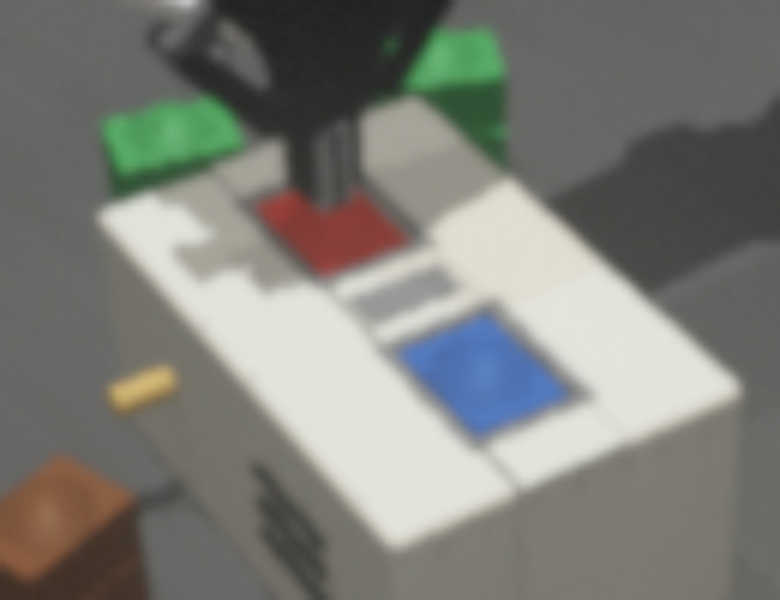

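The tips are about 4–6 mm above the dome with no contact yet. I'll go down slowly.

Request:
play_rows:
  plan:
    - [-2,0,-2,0,0,0,0]
    - [-2,0,-4,0,0,0,0]
    - [-2,0,-4,0,0,0,0]
    - [-2,0,-4,0,0,0,0]

```text
clock: 4.7
tcp_pos: [0.5115, -0.1983, 0.0886]
orientation: [2.334, 2.101, 0.0]
contact_force: [-1.0, 0.5, 5.3]
grip_width: -0.0002
```

Request:
play_rows:
  plan:
    - [0,0,-2,0,0,0,0]
    - [0,0,-2,0,0,0,0]
    - [0,0,-2,0,0,0,0]

```text
clock: 5.0
tcp_pos: [0.5115, -0.1984, 0.0867]
orientation: [2.334, 2.101, 0.0]
contact_force: [-1.1, 1.0, 5.8]
grip_width: 0.0
```

Contact is at about 0.090, so the offset is +29 mm. Next I push to about 6 mm depth.

Request:
play_rows:
  plan:
    - [0,0,-2,0,0,0,0]
    - [0,0,-3,0,0,0,0]
    - [0,0,-3,0,0,0,0]

```text
clock: 5.3
tcp_pos: [0.5115, -0.1984, 0.0837]
orientation: [2.334, 2.101, 0.0]
contact_force: [-1.0, -0.1, 5.9]
grip_width: 0.0
```

Request:
play_rows:
  plan:
    - [0,0,40,0,0,0,0]
    - [0,0,80,0,0,0,0]
    - [0,0,80,0,0,0,85]
    - [0,0,80,0,0,0,85]
    - [0,0,80,0,0,0,85]
    - [0,0,80,0,0,0,85]
    - [0,0,80,0,0,0,85]

```text
clock: 6.0
tcp_pos: [0.5104, -0.1981, 0.162]
orientation: [-2.333, -2.101, 0.001]
contact_force: [-1.0, -0.8, 0.5]
grip_width: 0.0724
```

```bash
python3 - <<'E'
from h import *
f=r.grab_frame('scene')
cv2.imwrite('pics/s5.png',cv2.resize(f['color'][90:230,160:350],None,fx=4,fy=4))
hsv=cv2.cvtColor(f['color'],cv2.COLOR_BGR2HSV);H,S,V=cv2.split(hsv)
m=(((H<8)|(H>172))&(S>130)&(V>70)).astype('uint8'); m[:130]=0;m[220:]=0;m[:,:200]=0;m[:,300:]=0
v,u=np.nonzero(m); P=np.array([pt(f,a,b) for a,b in zip(u,v)])
print(len(u),P.mean(0),np.percentile(P,[2,50,98],axis=0).round(3))
Q=P[(P[:,2]>.132)&(P[:,2]<.142)]
print(cv2.minAreaRect((Q[:,:2]*1000).astype('float32')) if len(Q)>5 else '')
o=r.get_obs(); print(o['tcp_pos'],o['contact_force'],o['grip_width'])
E
```

```text
255 [ 0.52691645 -0.17669579  0.15009522] [[ 0.5   -0.222  0.129]
 [ 0.52  -0.187  0.139]
 [ 0.534 -0.166  0.149]]
((514.803955078125, -196.44491577148438), (56.89961624145508, 36.32627868652344), 82.78124237060547)
[ 0.51063397 -0.19812749  0.16219415] [-0.42682111 -0.11486591  0.20465634] 0.07901539478406441
```

View pics/s5.png

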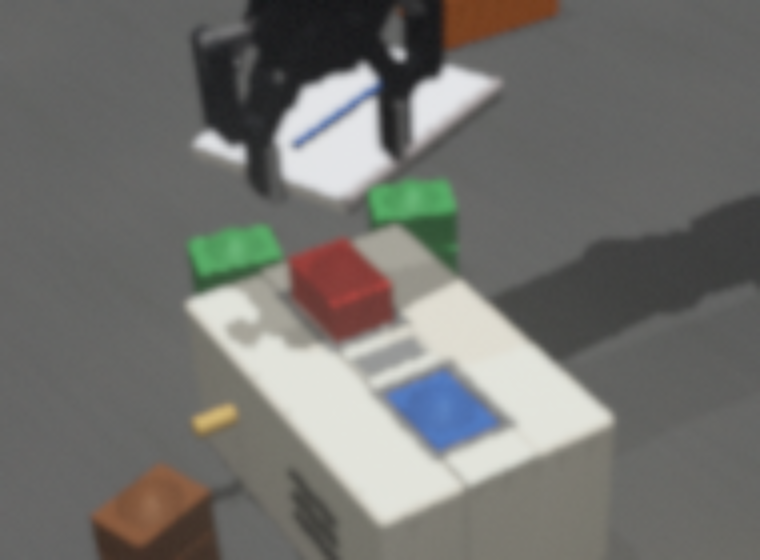

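The red cartridge has sprung up, with its prism top at about 0.138 as expected, and blue is still flush. Now I check the jaw centring from fingertip depth.

```bash
python3 - <<'E'
from h import *
f=r.grab_frame('scene')
Z=f['z_map']
P=[]
for v in range(100,150):
    for u in range(200,280):
        if Z[v,u]>0:
            p=pt(f,u,v)
            if .19<p[2]<.215 and -.25<p[1]<-.15 and .42<p[0]<.6: P.append(p)
P=np.array(P)
for s in (P[P[:,0]<.512],P[P[:,0]>.512]):
    print(len(s),np.percentile(s,[3,50,97],axis=0).round(4).tolist())
o=r.get_obs(); print(o['tcp_pos'],o['grip_width'])
P=[]
for v in range(100,150):
    for u in range(200,280):
        if Z[v,u]>0:
            p=pt(f,u,v)
            if .17<p[2]<.19 and -.25<p[1]<-.15 and .42<p[0]<.6: P.append(p)
P=np.array(P);print(P.min(0) if len(P) else 0)
E
```

```text
44 [[0.4616, -0.2044, 0.2012], [0.4707, -0.1873, 0.2083], [0.4732, -0.1823, 0.2143]]
36 [[0.5514, -0.2086, 0.1999], [0.557, -0.1958, 0.2103], [0.5645, -0.1909, 0.2146]]
[ 0.5107809  -0.19817531  0.16238196] 0.08420488038357857
0
```

Request:
play_rows:
  plan:
    - [1,0,-30,0,0,0,85]
    - [1,0,-60,0,0,0,85]
    - [1,0,-72,0,0,0,85]
    - [1,0,-79,0,0,0,85]
    - [1,0,-79,0,0,0,85]
    - [1,0,-79,0,0,0,85]

```text
clock: 6.7
tcp_pos: [0.513, -0.1985, 0.0851]
orientation: [2.334, 2.101, 0.001]
contact_force: [0.1, -0.6, 0.7]
grip_width: 0.085
```

Request:
play_rows:
  plan:
    - [0,0,0,0,0,0,30]
    - [0,0,0,0,0,0,30]
    - [0,0,0,0,0,0,30]
    - [0,0,0,0,0,0,30]
    - [0,0,0,0,0,0,30]
    - [0,0,0,0,0,0,30]
    - [0,0,0,0,0,0,30]
    - [0,0,0,0,0,0,30]
  grip_force: 40

```text
clock: 7.5
tcp_pos: [0.5124, -0.1985, 0.0842]
orientation: [2.335, 2.101, 0.0]
contact_force: [-0.4, -0.3, 3.2]
grip_width: 0.0388
```

```bash
python3 - <<'E'
from h import *
f=r.grab_frame('scene')
cv2.imwrite('pics/s6.png',cv2.resize(f['color'][90:230,160:350],None,fx=4,fy=4))
o=r.get_obs(); print(o['tcp_pos'],o['contact_force'],o['grip_width'])
E
```

```text
[ 0.5123437  -0.19845179  0.08421124] [-0.26971828 -0.32419071  2.47797093] 0.03894729192062561
```

View pics/s6.png

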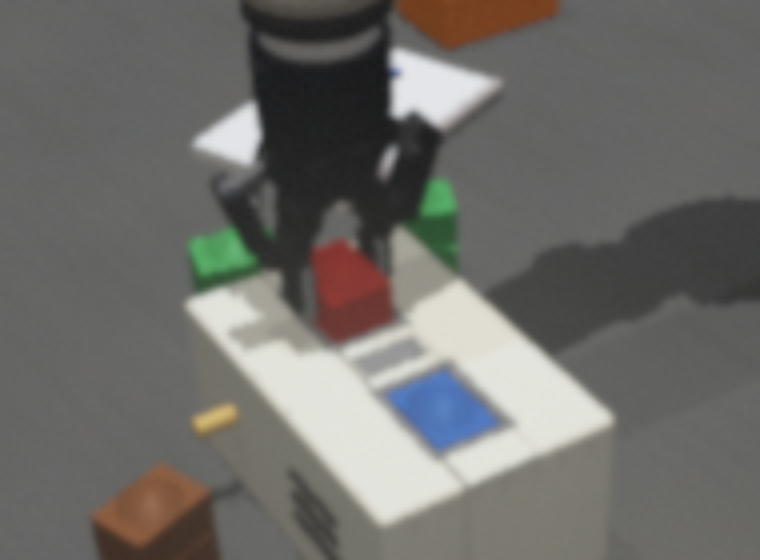

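The jaws closed on the cartridge at 39 mm. I lift straight up.

Request:
play_rows:
  plan:
    - [0,0,15,0,0,0,30]
    - [0,0,35,0,0,0,30]
    - [0,0,60,0,0,0,30]
    - [0,0,85,0,0,0,30]
    - [0,0,100,0,0,0,30]
    - [0,0,100,0,0,0,30]
    - [0,0,100,0,0,0,30]

```text
clock: 8.25
tcp_pos: [0.5118, -0.1982, 0.184]
orientation: [-2.335, -2.102, 0.0]
contact_force: [-1.1, -0.6, -1.8]
grip_width: 0.0389
```

```bash
python3 - <<'E'
from h import *
f=r.grab_frame('scene')
cv2.imwrite('pics/s7.png',cv2.resize(f['color'][60:230,160:350],None,fx=3.5,fy=3.5))
o=r.get_obs(); print(o['tcp_pos'],o['contact_force'],o['grip_width'])
E
```

```text
[ 0.51133091 -0.19812647  0.1833261 ] [ 0.40989055  0.18976263 -1.23223536] 0.03904354396960795
```

View pics/s7.png

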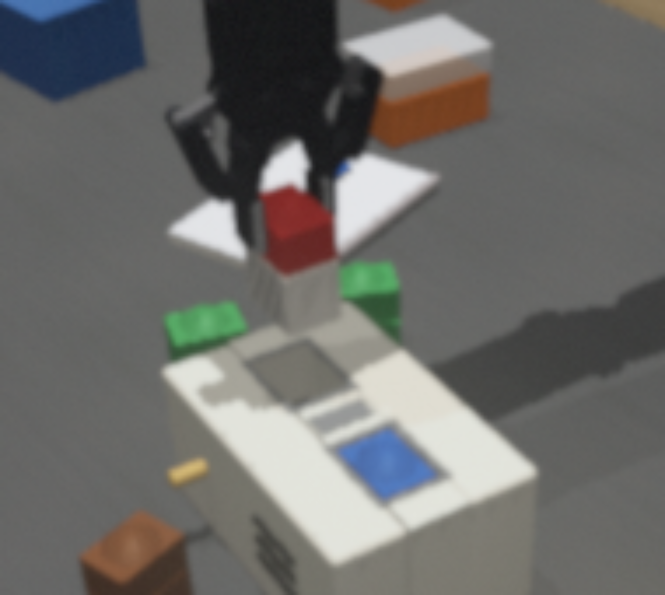

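The cartridge is out and hanging straight, and blue is untouched. I move over the tray centre (502,168), turning 0.24 rad to match the tray's yaw.

Request:
play_rows:
  plan:
    - [-1,30,0,0,0,0.02,30]
    - [-2,70,0,0,0,0.05,30]
    - [-3,110,0,0,0,0.08,30]
    - [-4,150,0,0,0,0.1,30]
    - [-5,190,0,0,0,0.13,30]
    - [-6,230,0,0,0,0.16,30]
    - [-7,270,0,0,0,0.18,30]
    - [-8,310,0,0,0,0.21,30]
    - [-9,345,0,0,0,0.23,30]
    - [-9,366,0,0,0,0.24,30]
    - [-9,366,0,0,0,0.24,30]
    - [-9,366,0,0,0,0.24,30]

```text
clock: 9.5
tcp_pos: [0.5023, 0.1674, 0.1829]
orientation: [-2.065, -2.366, 0.003]
contact_force: [0.1, -0.8, -1.3]
grip_width: 0.0395
```

Request:
play_rows:
  plan:
    - [0,0,-30,0,0,0,30]
    - [0,0,-65,0,0,0,30]
    - [0,0,-100,0,0,0,30]
    - [0,0,-130,0,0,0,30]
    - [0,0,-145,0,0,0,30]
    - [0,0,-145,0,0,0,30]
    - [0,0,-145,0,0,0,30]

```text
clock: 10.2
tcp_pos: [0.5038, 0.1674, 0.0398]
orientation: [2.067, 2.365, 0.001]
contact_force: [0.3, 0.4, -0.4]
grip_width: 0.0389
```

```bash
python3 - <<'E'
from h import *
f=r.grab_frame('scene')
cv2.imwrite('pics/s8.png',cv2.resize(f['color'][150:350,260:460],None,fx=3,fy=3))
o=r.get_obs(); print(o['tcp_pos'],o['contact_force'],o['grip_width'])
E
```

```text
[0.5042895  0.16780252 0.04039305] [-0.0671995  -0.49746793 -1.05841987] 0.03880503740533392
```

View pics/s8.png

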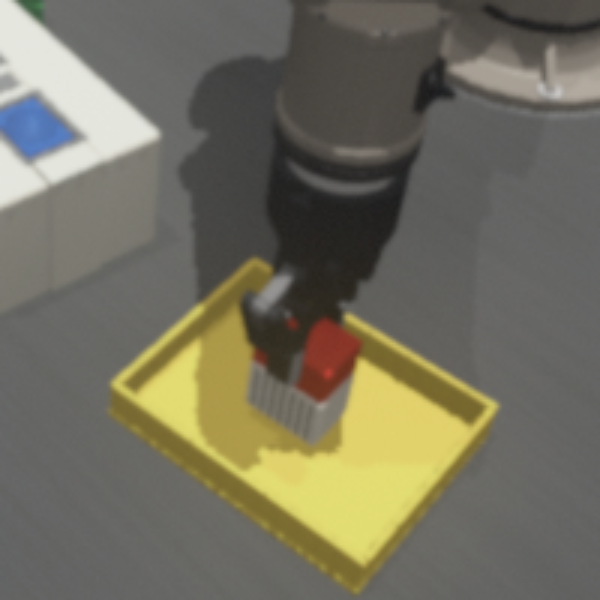

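The cartridge is over the tray with its underside about 15 mm above the floor. I lower it to contact.

Request:
play_rows:
  plan:
    - [0,0,-6,0,0,0,30]
    - [0,0,-11,0,0,0,30]
    - [0,0,-11,0,0,0,30]
    - [0,0,-11,0,0,0,30]

```text
clock: 10.65
tcp_pos: [0.5031, 0.1677, 0.0282]
orientation: [2.066, 2.366, -0.0]
contact_force: [0.9, -0.4, -1.0]
grip_width: 0.0392
```

Request:
play_rows:
  plan:
    - [0,0,-2,0,0,0,30]
    - [0,0,-2,0,0,0,30]
    - [0,0,-2,0,0,0,30]

```text
clock: 10.95
tcp_pos: [0.5031, 0.1677, 0.0261]
orientation: [-2.066, -2.366, 0.0]
contact_force: [-0.5, -0.2, -2.4]
grip_width: 0.0393
```

Request:
play_rows:
  plan:
    - [0,0,-1,0,0,0,30]
    - [0,0,-1,0,0,0,30]
    - [0,0,-1,0,0,0,30]

```text
clock: 11.25
tcp_pos: [0.5032, 0.1677, 0.0259]
orientation: [2.066, 2.366, -0.0]
contact_force: [-2.2, -0.6, 7.2]
grip_width: 0.0393
```

Request:
play_rows:
  plan:
    - [0,0,-1,0,0,0,30]
    - [0,0,-1,0,0,0,30]
    - [0,0,-1,0,0,0,30]

```text
clock: 11.55
tcp_pos: [0.5033, 0.1677, 0.0258]
orientation: [2.066, 2.365, -0.0]
contact_force: [-7.3, -2.9, 19.0]
grip_width: 0.0391
```

It is on the floor. I ease the load off, open, and retreat upward.

Request:
play_rows:
  plan:
    - [0,0,1.5,0,0,0,30]
    - [0,0,1.5,0,0,0,30]
    - [0,0,1.5,0,0,0,60]
    - [0,0,1.5,0,0,0,85]
    - [0,0,1.5,0,0,0,85]
    - [0,0,1.5,0,0,0,85]
    - [0,0,1.5,0,0,0,85]
    - [0,0,1.5,0,0,0,85]

```text
clock: 12.35
tcp_pos: [0.5032, 0.1677, 0.0256]
orientation: [-2.067, -2.366, -0.0]
contact_force: [0.2, -0.8, -0.6]
grip_width: 0.0853
```

Request:
play_rows:
  plan:
    - [0,0,20,0,0,0,85]
    - [0,0,50,0,0,0,85]
    - [0,0,90,0,0,0,85]
    - [0,0,130,0,0,0,85]
    - [0,0,170,0,0,0,85]
    - [0,-50,200,0,0,0,85]
    - [0,-100,200,0,0,0,85]
    - [0,-150,200,0,0,0,85]
    - [0,-200,200,0,0,0,85]
    - [0,-200,200,0,0,0,85]
    - [0,-200,200,0,0,0,85]

```text
clock: 13.45
tcp_pos: [0.5029, -0.0345, 0.2254]
orientation: [2.072, 2.362, -0.001]
contact_force: [1.0, -0.3, 0.0]
grip_width: 0.0849
```

```bash
python3 - <<'E'
from h import *
for n in('scene','top'):
    f=r.grab_frame(n); 
    if n=='scene': cv2.imwrite('pics/s9.png',cv2.resize(f['color'][120:360,190:450],None,fx=2.5,fy=2.5))
    else: cv2.imwrite('pics/t9.png',cv2.resize(f['color'][130:300,100:400],None,fx=2.6,fy=2.6))
    H,S,V=cv2.split(cv2.cvtColor(f['color'],cv2.COLOR_BGR2HSV))
    m=((H<8)|(H>172))&(S>130)&(V>70)
    P=np.array([pt(f,u,v) for v,u in zip(*np.nonzero(m))])
    P=P[(abs(P[:,0]-.5)<.1)&(abs(P[:,1]-.168)<.12)]
    print(n,len(P),P.mean(0),np.percentile(P,[3,50,97],axis=0).round(3).tolist())
    T=P[(P[:,2]>.074)&(P[:,2]<.084)]; print('top face',cv2.minAreaRect((T[:,:2]*1000).astype('float32')))
    m=(H>100)&(H<125)&(S>130)&(V>70)
    P=np.array([pt(f,u,v) for v,u in zip(*np.nonzero(m))])
    P=P[(abs(P[:,0]-.524)<.04)&(abs(P[:,1]+.089)<.05)]
    if len(P):print('blue',P.mean(0),np.percentile(P[:,2],[5,50,95]))
o=r.get_obs(); print(o['tcp_pos'],o['contact_force'],o['clock'])
E
```

```text
scene 479 [0.50715908 0.17235613 0.0807015 ] [[0.486, 0.145, 0.074], [0.508, 0.174, 0.08], [0.524, 0.195, 0.088]]
top face ((504.1860656738281, 169.4753875732422), (40.415225982666016, 53.69032287597656), 8.000344276428223)
blue [ 0.53351214 -0.1102353   0.10992831] [0.10806204 0.10986981 0.11124074]
top 63 [0.50693403 0.15774145 0.07860784] [[0.487, 0.143, 0.076], [0.51, 0.148, 0.079], [0.521, 0.192, 0.081]]
top face ((503.3704528808594, 166.5439453125), (33.83949279785156, 50.01311492919922), 8.0565185546875)
blue [ 0.53517029 -0.11505819  0.11142612] [0.10841027 0.11163217 0.11331687]
[ 0.50314646 -0.03087466  0.22564802] [ 0.70646361  1.06915675 -0.07184955] 13.55
```

View pics/s9.png

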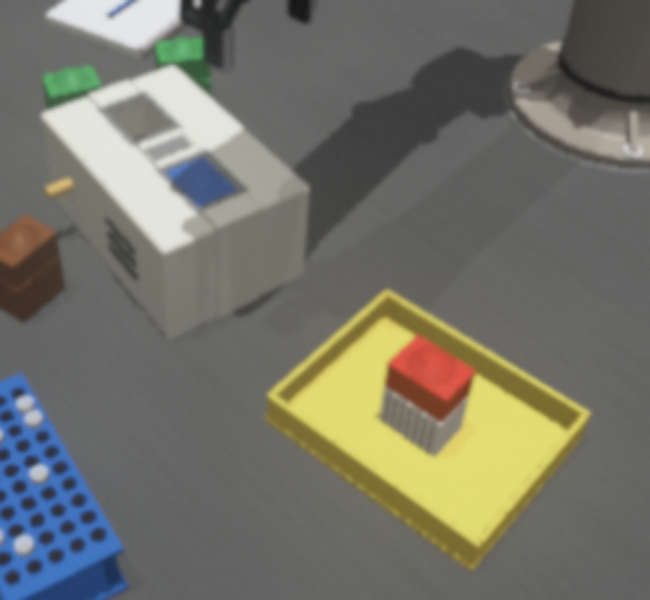

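View pics/t9.png

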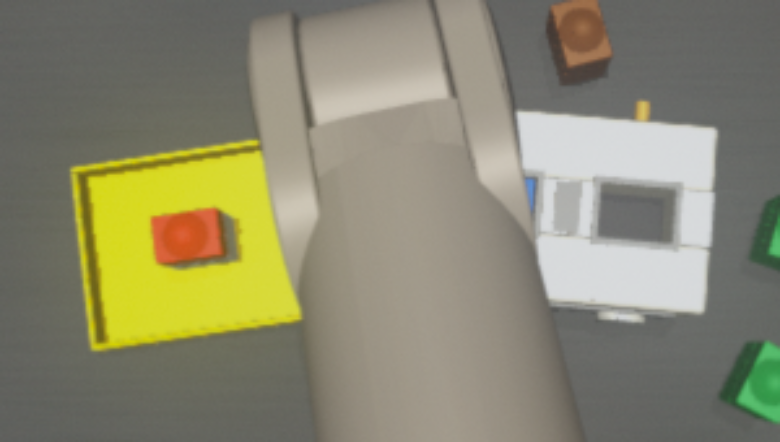

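The red cartridge stands upright near the tray centre (504,169), with its top face at 0.079. Blue is flush at about 0.110, and the arm is clear at z=0.225.

```bash
python3 -c "
from bench import r
print(r.hand_in())"
```

```text
the job is handed in; nothing more can be done
None
```

I pushed the red cartridge down until its latch let go, pulled it straight out and stood it upright in the yellow tray. I handed the job in at about 13.6 s; `r.hand_in()` gives no verdict.

- **Red cartridge:** it stands upright and released, about 2 mm from the tray centre. Its top face is at 0.08 m, as expected for a cartridge standing on the tray floor.
- **Blue cartridge:** still level with the casing top at about 0.11 m, so still latched. In the last pictures it was shaded or partly hidden by the arm, so I checked its height but not its exact position.
- **Arm:** clear of everything at hand-in, with contact force near zero.

**Disagreement found:** the reported TCP height was about 29 mm lower than the fingertips seen by the camera, while x and y agreed to within 3 mm. The first contact with the dome confirmed the offset, so I set heights by contact force and camera depth. Putting the cartridge down pressed about 19 N on the floor before I eased off and let go.

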